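# Unstack the tasting set and lay it out for weighing

## Robot

A 7-joint arm with a two-finger parallel gripper is mounted at the origin on the work surface. World frame = base frame: x ahead of the robot, y to its left, z up, the work surface at z = 0. Lengths are in m, angles in rad, forces in N, time in s.
With the tool pointing down it reaches from about 0.425 to 0.875 m from the base axis. Payload 4.7 kg.
Tool frame: the origin (TCP) lies midway between the tips of the shut fingers; the grasp point (between the pads) lies 19 mm behind it; z points along the fingers, y is the line along which they close (so a half turn about z gives the same grasp; the last joint's range is limited). The gripper opens to 87 mm and grips with 3 to 60 N. Pads are 19 mm wide; open, the fingers measure 117 mm over their backs; the gripper's body (75 mm by 190 mm) begins 51 mm behind the grasp point.
Start: joints at [-1.172, 0.321, -0.07, 1.45, 0.023, 1.371, -0.057], TCP at [0.244, 0.602, 0.223] pointing down, gripper open.
Joint ranges: [-2.86, 2.86], [-0.3, 2.09], [-1.38, 1.24], [0.06, 2.45], [-1.56, 4.7], [0.09, 2.05], [-2.69, 2.69]. Speed limits (rad/s): [2.57, 2.57, 3.14, 3.14, 3.14, 3.14, 3.14].

## Interface

Orientations are given as a unit quaternion [w, x, y, z].
In Python, from workcell import get_obs, read_camera, close_job, search_frame gives the robot as it stands. The module is installed in compiled form; this text tells all that it offers.
- The arm moves only by the tool drive_tool, never from a script. Its argument "deltas" is a list of rows, each a list of 7 numbers: the opening, from 0 (shut) to 1 (fully open), then the shift along the tool's x, y, z in mm, then the turn, a rotation vector about the tool's x, y, z in rad. A call has 1 to 12 rows; each row shifts and turns the commanded pose from where the row before left it, along the tool's axes as they then stand; what a row does not reach is not made up. A row lasts 1/12 s, in which the tool goes at most 41.7 mm and 7.16 degrees, less where a joint would pass 70% of its speed; a pose out of reach is approached as far as the arm can. A call is refused whole if a number of a shift passes 41.7 or a number of a turn 0.125, either way. A call with a gripper value outside its range is refused whole. The fingers move at their own pace and stop on an object; "newtons" is the grip in N (left out, the last holds). Time passes only in rows, so rows that do not move let the fingers close. It gives the time, the measured TCP pose, the force, the opening and the grip force at its end, in the units of the state.
- get_obs(): the state, without advancing time (a new reading comes with each control period).
- read_camera(name): name is "side" or "top"; returns a dict with "image" (384x512x3 uint8, red, green, blue), "fx", "fy", "cx", "cy" (pixels), "R" (3x3) and "t" (3): a world point X has camera coordinates R X + t. Camera axes: x right, y down, z forward; pixel columns grow to the right and rows downward; lengths in m; the calibration is good to about 2 mm. A picture is of the moment at which its call begins. There is no depth.
- close_job(): hands the job in; it is judged then, once.
Trained networks look in a picture, given as the dict that the camera call returned (one of the last four; its "shot" number tells which), for a name from the list of things; names that differ only in an ending like _2 or _b are one class to them, and where a whole thing is asked for, a point or a joint stands for the part that bears it (a point fixed in the world has none). Each returns a list of dicts, best first, with "p" (0 to 1); they miss things now and then, are a little off and sometimes report something else, mostly with a low value. They report only what shows in the picture. A call takes as long as a camera call.
- search_frame(picture, query): "box" ([left, top, right, bottom] in pixels, round what is visible of it).
The state is a dict: "t": time; "qpos": joint angles; "joint_vel": joint speeds; "tau": joint torques, N m; "tool_pos": TCP position; "tool_rot": TCP orientation; "force": force on the tool from outside, world axes, zero at the start; "ft_torque": the same for the moment, N m; "grip_width": finger opening in m; "grasp_force": force on a finger pad.
Only numpy, scipy, OpenCV 4.12 (cv2) and the standard library are available. Lean on these libraries where they do the work, as an engineer would, in place of code of your own. Each camera call takes 0.05 s, during which the arm holds its last target. There are 200 camera calls.

## Task

Lay out the stacked tasting set for weighing a tea sample: move the small bowl off the balance into the round recess of the wooden coaster, put the mug's lid in the saucer with its knob up, stand the mug in the middle of the balance pan, and set the tin from under the mug flat inside the wooden tray, lengthwise. Keep everything upright, set each thing down gently without letting it fall, and leave the timer and the spoon where they lie.

Things in the scene. Friction and masses are not known exactly. Their poses are not given: they have to be found in the camera images.
- lid: White porcelain lid of the mug, at the start lying loose on the mug's rim at the top of the stack: disc 57 mm across and 5 mm thick, under it a plug 42 mm across and 4 mm deep (which hangs 4 mm into the mug), on top a round knob 18 mm across that stands 18 mm above the disc. Total height 27 mm. Origin: centre of the plug's underside, z up through the knob.
- mug: White porcelain tasting mug, a straight cylinder 60 mm across and 66 mm high, open at the top (wall 4 mm), at the start standing on the tin with the lid on. A loop handle reaches from the wall to 56 mm from the axis on the mug's own +y side, between 15 and 54 mm above the foot. Clasp it from above across its own x axis, clear of the handle. Origin: centre of the underside, z up.
- tin: Closed rectangular tea tin of bare metal, 96 mm long (x), 66 mm wide (y), 46 mm high, at the start on the table at the bottom of the stack, under the mug. Origin: centre of the underside, z up.
- bowl: Small white porcelain tasting bowl without handle, open at the top, 50 mm high; foot 40 mm across, widening to 68 mm at 34 mm above the foot and straight-sided from there to the rim. At the start it stands on the balance pan. Origin: centre of the foot's underside, z up.
- balance: White digital balance, fixed to the table: case 140 mm by 112 mm by 37 mm high with a dark display, and a round flat steel pan 100 mm across whose top is 45 mm above the table. Origin: on the table, straight under the centre of the pan; z up; the display is on the -x side.
- saucer: Round reddish-brown unglazed clay saucer, fixed to the table: inside a flat floor 72 mm across at 4 mm height, with a rim sloping outwards to 104 mm across, 10 mm high. Origin: centre of the underside, z up.
- coaster: Square wooden coaster, 100 mm by 100 mm by 12 mm high, fixed to the table, with a round recess 63 mm across in the middle of its top; the recess floor is 6 mm above the table. Origin: centre of the underside, z up.
- tray: Rectangular wooden tray, fixed to the table: outside 124 mm (x) by 94 mm (y), inside 114 mm by 84 mm, walls 5 mm thick and 10 mm high, floor 5 mm above the table. Origin: centre of the underside, z up.
- timer: Grey square timer, 60 mm by 60 mm by 20 mm high, lying loose on the table, not part of the job. Origin: centre of the underside.
- spoon: Steel spoon, 140 mm long along its x, lying loose on the table, not part of the job. Origin: underneath, at the middle of its length, handle to -x.

How it is judged:
By the outcome, as a careful person would: the job done as asked, in the order asked, and still so for the second after the job is handed in, with the robot touching nothing.
It also fails if it takes over 128 s, if anything falls off the work surface, if the arm or the gripper's body presses on something with over 40 N, if the wrist force passes 120 N, or if a joint passes its speed limit or range.

## Working session

There is one attempt and no reset: what is moved stays moved. The work goes in short steps, Python scripts to look and compute and a tool call to move; the robot and the scene stay as the last step left them, time stands still between calls to the robot, and variables do not carry over. Pictures are saved under pics/ and viewed, at most 14 in all, crops included, and the job is handed in when it is done.

Besides the shell and the picture viewer there is one more tool, called after "Call:" as name(argument=value, ...), one argument or row to a line, values as JSON. drive_tool: Moves the arm, as the interface text tells. Its arguments: {"type":"object","properties":{"deltas":{"type":"array","items":{"type":"array","items":{"type":"number"}}},"newtons":{"type":"number"}},"required":["deltas"]}

```bash
mkdir -p pics; cat > h.py <<'E'
import numpy as np, cv2
from workcell import *
def proj(p,X):
    c=p["R"]@np.asarray(X,float)+p["t"]; return np.array([p["fx"]*c[0]/c[2]+p["cx"],p["fy"]*c[1]/c[2]+p["cy"]])
def onplane(p,uv,z):
    R=np.array(p["R"]);C=-R.T@p["t"]; d=R.T@np.array([(uv[0]-p["cx"])/p["fx"],(uv[1]-p["cy"])/p["fy"],1]); return C+d*(z-C[2])/d[2]
def save(p,n,draw=()):
    im=cv2.cvtColor(p["image"],cv2.COLOR_RGB2BGR).copy()
    cv2.imwrite("pics/"+n+".png",im)
E
python3 - <<'E'
from h import *
s=get_obs();print({k:np.round(v,3).tolist() for k,v in s.items()})
P={n:read_camera(n) for n in("top","side")}
np.save("P.npy",P,allow_pickle=True)
for n,p in P.items():
    save(p,n+"0"); C=-np.array(p["R"]).T@p["t"]; print(n,C.round(3),p["fx"],np.round(p["R"],2).tolist())
    for q in "lid mug tin bowl balance saucer coaster tray timer spoon".split():
        for r in search_frame(p,q)[:2]: print(q,np.round(r["box"]).tolist(),round(r["p"],2))
E
```

```text
{'t': 0.0, 'qpos': [-1.172, 0.322, -0.07, 1.452, 0.023, 1.371, -0.057], 'joint_vel': [0.0, 0.001, 0.0, -0.001, -0.001, -0.003, -0.0], 'tau': [-0.0, -49.129, -0.404, -31.253, -0.064, 0.044, 0.0], 'tool_pos': [0.244, 0.602, 0.221], 'tool_rot': [-0.0, 0.191, 0.982, -0.001], 'force': [-0.141, -0.739, 0.922], 'ft_torque': [-0.066, 0.008, -0.048], 'grasp_force': 0.0, 'grip_width': 0.087}
top [0.395 0.017 0.933] 363.6669929106694 [[0.01, -1.0, 0.04], [-0.99, -0.02, -0.15], [0.15, -0.04, -0.99]]
lid [253.0, 193.0, 278.0, 220.0] 0.65
tin [253.0, 191.0, 278.0, 215.0] 0.36
bowl [386.0, 210.0, 420.0, 238.0] 0.57
bowl [98.0, 200.0, 140.0, 241.0] 0.37
saucer [101.0, 196.0, 142.0, 239.0] 0.73
coaster [171.0, 116.0, 217.0, 165.0] 0.65
tray [308.0, 115.0, 345.0, 164.0] 0.89
timer [174.0, 214.0, 198.0, 241.0] 0.65
spoon [314.0, 204.0, 336.0, 264.0] 0.91
side [-0.086 -0.846  0.749] 458.50935970039683 [[0.81, -0.59, 0.0], [-0.31, -0.44, -0.84], [0.49, 0.68, -0.54]]
lid [226.0, 183.0, 251.0, 196.0] 0.59
mug [213.0, 188.0, 248.0, 217.0] 0.67
tin [214.0, 203.0, 259.0, 232.0] 0.86
tin [226.0, 246.0, 275.0, 275.0] 0.4
bowl [293.0, 259.0, 323.0, 292.0] 0.89
balance [261.0, 274.0, 345.0, 336.0] 0.91
coaster [228.0, 162.0, 273.0, 188.0] 0.85
tray [297.0, 210.0, 358.0, 245.0] 0.72
timer [173.0, 186.0, 196.0, 205.0] 0.73
spoon [225.0, 244.0, 275.0, 275.0] 0.91
```

```bash
python3 -c "
import cv2
a=cv2.imread('pics/top0.png');b=cv2.imread('pics/side0.png')
for n,i in(('t',a),('s',b)): cv2.imwrite('pics/big_%s.png'%n,cv2.resize(i,(800,600),interpolation=cv2.INTER_CUBIC))"
```

```text
(no output)
```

View pics/big_t.png

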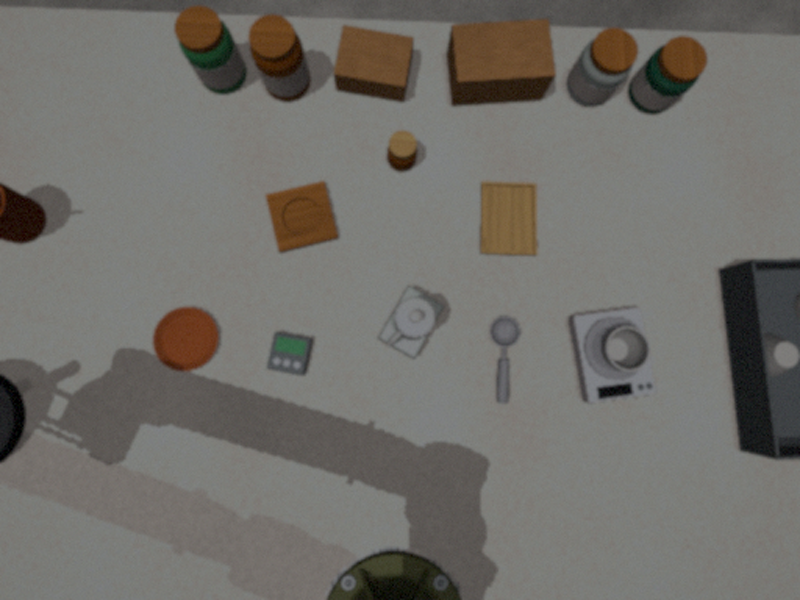

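View pics/big_s.png

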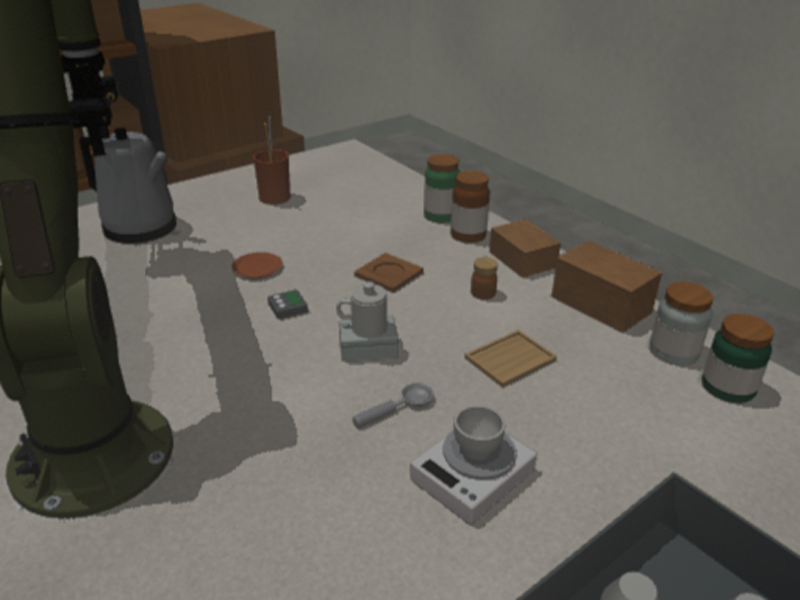

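The top view (800x600 scale) shows the stack at (413,320), with the bowl on the balance at (625,347), saucer (187,338), coaster (302,216), tray (509,218), timer (290,352) and spoon (504,360). The side view agrees: the mug handle points left and everything is upright. Next I'll fit the poses by silhouette.

```bash
cat > fit.py <<'E'
from h import *
from scipy.optimize import minimize
from itertools import product
th=np.linspace(0,2*np.pi,48,endpoint=False)
ring=lambda r,z:np.c_[r*np.cos(th),r*np.sin(th),0*th+z]
box=lambda a,b,h:np.array(list(product((-a/2,a/2),(-b/2,b/2),(0,h))))
M=dict(saucer=np.r_[ring(.036,0),ring(.052,.01)],coaster=box(.1,.1,.012),tray=box(.124,.094,.01))
S=6
def place(m,v): 
    c,s=np.cos(v[2]),np.sin(v[2]);return m@np.array([[c,s,0],[-s,c,0],[0,0,1]])+[v[0],v[1],v[3] if len(v)>3 else 0]
def hull(p,X,o): 
    uv=np.array([proj(p,x) for x in X])-o+.5; return cv2.convexHull((uv*S).astype(np.float32))
def grab(p,bx,pad=8):
    im=cv2.cvtColor(p["image"],cv2.COLOR_RGB2LAB).astype(np.float32)
    l,t,r,b=[int(k) for k in bx]; o=np.array([max(l-pad,0),max(t-pad,0)]); sub=im[o[1]:b+pad,o[0]:r+pad,1:]
    bg=np.median(np.r_[sub[:3].reshape(-1,2),sub[-3:].reshape(-1,2)],0); d=np.linalg.norm(sub-bg,axis=2)
    d=cv2.resize(d,None,fx=S,fy=S,interpolation=cv2.INTER_LINEAR); t0,m=cv2.threshold(np.clip(d*4,0,255).astype(np.uint8),0,1,cv2.THRESH_OTSU)
    n,lab,st,_=cv2.connectedComponentsWithStats(m); k=1+np.argmax(st[1:,4]); m=(lab==k).astype(np.uint8)
    c,_=cv2.findContours(m,cv2.RETR_EXTERNAL,cv2.CHAIN_APPROX_NONE); m=cv2.drawContours(m*0,c,-1,1,-1)
    return m,o
def cost(v,m,views):
    e=0
    for p,(mk,o) in views: 
        h=cv2.fillConvexPoly(np.zeros_like(mk),hull(p,place(m,v),o).astype(np.int32),1); e+=(h!=mk).sum()/mk.sum()
    return e
def fit(m,views,x0,z=True):
    best=None
    for y in x0[2]:
        v=np.array([x0[0],x0[1],y]+([0] if z else [])); n=len(v)
        sx=np.vstack([v]+[v+np.eye(n)[i]*[.01,.01,.15,.008][i] for i in range(n)])
        r=minimize(cost,v,(m,views),method="Nelder-Mead",options=dict(initial_simplex=sx,maxiter=250,xatol=1e-4,fatol=1e-4))
        if best is None or r.fun<best.fun: best=r
    return best
E
python3 - <<'E'
from fit import *
P=np.load("P.npy",allow_pickle=True).item()
B=dict(saucer=([101,196,142,239],[149,162,183,178]),coaster=([171,116,217,165],[228,162,273,188]),tray=([308,115,345,164],[297,210,358,245]))
for n,(a,b) in B.items():
    vs=[(P["top"],grab(P["top"],a)),(P["side"],grab(P["side"],b))]
    g=onplane(P["top"],[(a[0]+a[2])/2,(a[1]+a[3])/2],.005)
    Y=[0] if n=="saucer" else [-.6,-.2,.2,.6] if n=="coaster" else [0,.8,1.57,2.3]
    r=fit(M[n],vs,(g[0],g[1],Y)); print(n,r.x.round(4),round(r.fun,3))
    for i in (0,1): r=fit(M[n],[vs[i]],(g[0],g[1],[r.x[2]]),False); print("  ",r.x.round(4),round(r.fun,3))
def crop(p,c,w=56,h=42): x,y=c; return cv2.resize(cv2.cvtColor(p["image"],4)[y-h//2:y+h//2,x-w//2:x+w//2],(400,300),interpolation=cv2.INTER_CUBIC)
t,s=P["top"],P["side"]
im=np.vstack([np.hstack([crop(t,(262,206)),crop(s,(234,205),84,63)]),np.hstack([crop(t,(394,226),84,63),crop(s,(303,298),112,84)])])
cv2.imwrite("pics/m.png",im)
E
```

```text
saucer [ 0.432   0.3414 -0.057  -0.0017] 0.176
   [ 0.4315  0.3375 -0.0604] 0.091
   [ 0.4316  0.3404 -0.1691] 0.09
coaster [0.639  0.165  0.2767 0.    ] 0.286
   [0.6376 0.163  0.2671] 0.07
   [0.6441 0.1722 0.3314] 0.202
tray [ 6.438e-01 -1.818e-01 -4.700e-03 -4.000e-04] 0.171
   [ 0.6431 -0.1834 -0.0082] 0.06
   [ 0.6447 -0.1796  0.0133] 0.103
```

View pics/m.png

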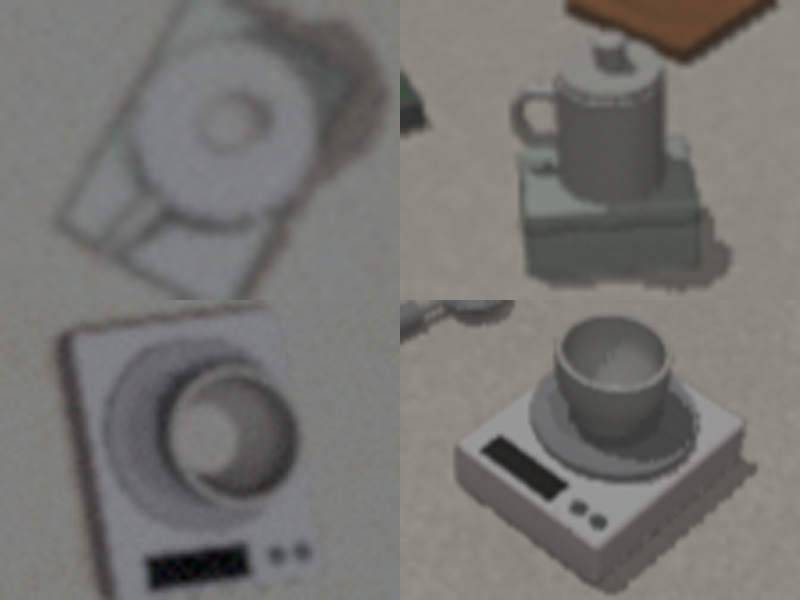

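The crop shows the lid disc centred at (227,130) and its knob at (237,122) in the top crop, with the handle toward lower left. The bowl rim is at (232,434) and the pan at about (200,433). I'll triangulate these.

```bash
python3 - <<'E'
from h import *
P=np.load("P.npy",allow_pickle=True).item(); t,s=P["top"],P["side"]
T=lambda x,y,k,o:np.array([x,y])/k+o-.5
def tri(a,b):
    A=[];r=[]
    for p,uv in((t,a),(s,b)):
        R=np.array(p["R"]);C=-R.T@p["t"];d=R.T@np.array([(uv[0]-p["cx"])/p["fx"],(uv[1]-p["cy"])/p["fy"],1]);d/=np.linalg.norm(d);Q=np.eye(3)-np.outer(d,d);A.append(Q);r.append(Q@C)
    return np.linalg.solve(A[0]+A[1],r[0]+r[1])
k1,o1=400/56,(234,185);k2,o2=400/84,(192,174);k3,o3=400/84,(352,195-1);k4,o4=400/112,(247,256)
k3o=(352,195)
D=dict(disc=(T(227,130,k1,o1),T(210,78,k2,o2),.117),knob=(T(237,122,k1,o1),T(210,52,k2,o2),.13),
 rim=(T(232,134,k3,k3o),T(213.5,53,k4,o4),.095),pan=(T(200,133,k3,k3o),T(213.5,120,k4,o4),.045),
 handle=(T(120,245,k1,o1),T(113,118,k2,o2),.085),tinL=(T(60,222,k1,o1),T(119,145,k2,o2),.046),tinB=(T(243,297,k1,o1),T(125,215,k2,o2),.046))
for n,(a,b,z) in D.items(): print(n,"tri",tri(a,b).round(4),"top",onplane(t,a,z)[:2].round(4),"side",onplane(s,b,z)[:2].round(4))
for n,uv in dict(BL=(452,450),B=(601,555),R=(742,425)).items(): print(n,onplane(s,T(uv[0]-400,uv[1]-300,k4,o4),.037)[:2].round(4))
for n,uv in dict(L=(65,340-300),R=(283,300-300+5)).items(): print(n,onplane(t,T(*uv,k3,k3o),.037)[:2].round(4))
for n,uv in dict(BL=(119,145),FL=(125,215),FR=(297,207),BR=(287,140)).items(): print("tin",n,onplane(s,T(*uv,k2,o2),.046)[:2].round(4))
E
```

```text
disc tri [ 0.4633 -0.0218  0.1084] top [ 0.4625 -0.0213] side [ 0.456  -0.0329]
knob tri [ 0.4635 -0.0236  0.126 ] top [ 0.464  -0.0238] side [ 0.4592 -0.0285]
rim tri [ 0.424  -0.3392  0.091 ] top [ 0.4232 -0.3371] side [ 0.4216 -0.3425]
pan tri [ 0.4255 -0.3436  0.0399] top [ 0.4252 -0.3414] side [ 0.4219 -0.3473]
handle tri [0.4251 0.0127 0.0787] top [0.4272 0.0114] side [0.418  0.0058]
tinL tri [0.4362 0.0316 0.0453] top [0.4361 0.0317] side [0.4358 0.0307]
tinB tri [ 0.4077 -0.0286  0.0452] top [ 0.4117 -0.0308] side [ 0.4029 -0.0275]
BL [ 0.3343 -0.3046]
B [ 0.354  -0.4143]
R [ 0.4875 -0.3896]
L [ 0.4728 -0.2748]
R [ 0.4933 -0.3919]
tin BL [0.4358 0.0307]
tin FL [ 0.4029 -0.0275]
tin FR [ 0.4828 -0.0757]
tin BR [ 0.5161 -0.0205]
```

```bash
cat >> h.py <<'E'
from scipy.spatial.transform import Rotation as Ro
def plan(wps,step=36,yaw=None,start=None):
    """prints tool-axis rows to go through world waypoints; first turn tool y to yaw (deg, mod 180)"""
    s=get_obs(); w,x,y,z=s["tool_rot"]; R=Ro.from_quat([x,y,z,w]).as_matrix()
    ty=np.degrees(np.arctan2(R[1,1],R[0,1])); pos=np.array(s["tool_pos"])
    print("t",round(s["t"],2),"pos",pos.round(4),"toolY",ty.round(2),"tilt",R[:2,2].round(4),"grip",round(s["grip_width"],4),round(s["grasp_force"],1),"F",np.round(s["force"],1),"q",np.round(s["qpos"],2))
    # ideal down-pointing frame
    if yaw is not None:
        d=(yaw-ty+90)%180-90; print("turn about tool z total",round(-np.radians(d),4)); ty+=d
    a=np.radians(ty); Y=np.array([np.cos(a),np.sin(a),0]);Z=np.array([0,0,-1.]);X=np.cross(Y,Z); R=np.c_[X,Y,Z]
    for wp in wps:
        d=R.T@(np.array(wp)-pos)*1000; n=int(np.ceil(np.linalg.norm(d)/step)); print("->",wp,n,"x",(d/max(n,1)).round(2).tolist()); pos=np.array(wp)
E
python3 -c "
from h import *
plan([(.55,.1,.24),(.423,-.339,.2),(.423,-.339,.15)])"
```

```text
t 1.1 pos [0.244  0.6025 0.2226] toolY 67.95 tilt [0.0001 0.    ] grip 0.0867 0.0 F [-0.  -0.1  0.3] q [-1.17  0.32 -0.07  1.45  0.02  1.37 -0.06]
-> (0.55, 0.1, 0.24) 17 x [-27.78, -20.64, -1.02]
-> (0.423, -0.339, 0.2) 13 x [-3.62, -34.97, 3.08]
-> (0.423, -0.339, 0.15) 2 x [0.0, 0.0, 25.0]
```

Call:
drive_tool(
  deltas=[
    [1, -28, -21, -1, 0, 0, 0],
    [1, -28, -21, -1, 0, 0, 0],
    [1, -28, -21, -1, 0, 0, 0],
    [1, -28, -21, -1, 0, 0, 0],
    [1, -28, -21, -1, 0, 0, 0],
    [1, -28, -21, -1, 0, 0, 0],
    [1, -28, -21, -1, 0, 0, 0],
    [1, -28, -21, -1, 0, 0, 0],
    [1, -28, -21, -1, 0, 0, 0],
    [1, -28, -21, -1, 0, 0, 0],
    [1, -28, -21, -1, 0, 0, 0],
  ],
  newtons=15,
)

```text
t: 2.02
tool_pos: [0.4434, 0.2712, 0.234]
tool_rot: [0.0, 0.191, 0.982, 0.0]
force: [0.5, 0.8, -0.2]
grip_width: 0.087
grasp_force: 0.0
```

Call:
drive_tool(
  deltas=[
    [1, -28, -21, -1, 0, 0, 0],
    [1, -28, -21, -1, 0, 0, 0],
    [1, -28, -21, -1, 0, 0, 0],
    [1, -28, -21, -1, 0, 0, 0],
    [1, -28, -21, -1, 0, 0, 0],
    [1, -28, -21, -1, 0, 0, 0],
    [1, 0, 0, 0, 0, 0, 0],
    [1, 0, 0, 0, 0, 0, 0],
  ],
)

```text
t: 2.68
tool_pos: [0.552, 0.0902, 0.2397]
tool_rot: [0.0, 0.194, 0.981, -0.0]
force: [-0.7, 0.2, 0.6]
grip_width: 0.0871
grasp_force: 0.0
```

Call:
drive_tool(
  deltas=[
    [1, -4, -34, 3, 0, 0, 0],
    [1, -4, -34, 3, 0, 0, 0],
    [1, -4, -34, 3, 0, 0, 0],
    [1, -4, -34, 3, 0, 0, 0],
    [1, -4, -34, 3, 0, 0, 0],
    [1, -4, -34, 3, 0, 0, 0],
    [1, -4, -34, 3, 0, 0, 0],
    [1, -4, -34, 3, 0, 0, 0],
    [1, -4, -34, 3, 0, 0, 0],
    [1, -4, -34, 3, 0, 0, 0],
    [1, -4, -34, 3, 0, 0, 0],
    [1, -4, -34, 3, 0, 0, 0],
  ],
)

```text
t: 3.68
tool_pos: [0.4428, -0.3029, 0.2036]
tool_rot: [0.001, 0.19, 0.982, 0.001]
force: [0.8, -0.1, -0.0]
grip_width: 0.0871
grasp_force: 0.0
```

```bash
python3 -c "
from h import *
plan([(.423,-.339,.15),(.423,-.339,.068)])"
```

```text
t 3.68 pos [ 0.4428 -0.3029  0.2036] toolY 68.12 tilt [0.0014 0.0012] grip 0.0871 0.0 F [ 0.8 -0.1 -0. ] q [-0.14  0.1   0.74  1.78 -0.07  1.29  1.81]
-> (0.423, -0.339, 0.15) 2 x [2.47, -20.43, 26.81]
-> (0.423, -0.339, 0.068) 3 x [0.0, 0.0, 27.33]
```

Call:
drive_tool(
  deltas=[
    [1, 2, -18, 20, 0, 0, 0],
    [1, 2, -18, 20, 0, 0, 0],
    [1, 0, 0, 20, 0, 0, 0],
    [1, 0, 0, 10, 0, 0, 0],
    [1, 0, 0, 0, 0, 0, 0],
    [1, 0, 0, 0, 0, 0, 0],
  ],
)

```text
t: 4.18
tool_pos: [0.4263, -0.3336, 0.1335]
tool_rot: [-0.0, 0.19, 0.982, 0.0]
force: [-0.2, -0.1, -0.2]
grip_width: 0.0872
grasp_force: 0.0
```

```bash
python3 -c "
from h import *
plan([(.423,-.339,.13),(.423,-.339,.068)])
P={n:read_camera(n) for n in('top','side')}
for n,p in P.items():
    s=get_obs()
    for r in search_frame(p,'bowl')[:2]: print(n,np.round(r['box'],1),r['p'])
    print(proj(p,s['tool_pos']))
def crop(p,c,w=112,h=84): x,y=c; return cv2.resize(cv2.cvtColor(p['image'],4)[y-h//2:y+h//2,x-w//2:x+w//2],(400,300),interpolation=cv2.INTER_CUBIC)
cv2.imwrite('pics/a.png',np.hstack([crop(P['top'],(400,220)),crop(P['side'],(308,270))]))
"
```

```text
t 4.18 pos [ 0.4263 -0.3336  0.1335] toolY 68.1 tilt [-0.0003  0.0009] grip 0.0872 0.0 F [-0.2 -0.1 -0.2] q [-0.07  0.19  0.76  1.86 -0.14  1.15  1.93]
-> (0.423, -0.339, 0.13) 1 x [0.99, -6.27, 3.54]
-> (0.423, -0.339, 0.068) 2 x [0.0, 0.0, 31.0]
top [387.4 208.5 418.6 236. ] 0.71
[406.41942211 220.48619065]
side [288.3 259.  321.7 291.8] 0.56
[307.00064815 252.59700128]
```

View pics/a.png

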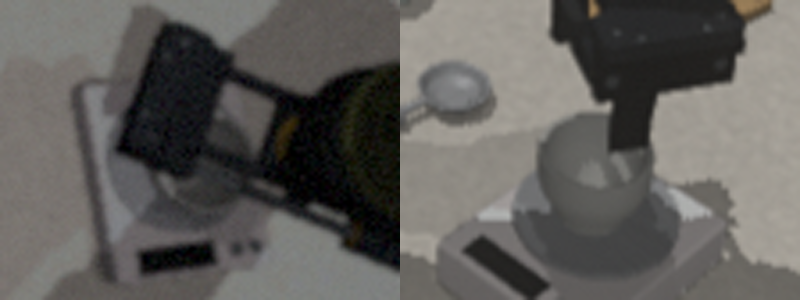

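Call:
drive_tool(
  deltas=[
    [1, 1, -6, 4, 0, 0, 0],
    [1, 0, 0, 0, 0, 0, 0],
    [1, 0, 0, 15, 0, 0, 0],
    [1, 0, 0, 15, 0, 0, 0],
    [1, 0, 0, 15, 0, 0, 0],
    [1, 0, 0, 10, 0, 0, 0],
    [1, 0, 0, 6, 0, 0, 0],
    [1, 0, 0, 0, 0, 0, 0],
  ],
)

```text
t: 5.05
tool_pos: [0.4213, -0.34, 0.0674]
tool_rot: [-0.001, 0.191, 0.982, 0.0]
force: [0.2, 0.4, 0.5]
grip_width: 0.0869
grasp_force: 0.0
```

Call:
drive_tool(
  deltas=[
    [0.7, 0, 0, 0, 0, 0, 0],
    [0.65, 0, 0, 0, 0, 0, 0],
    [0.6, 0, 0, 0, 0, 0, 0],
    [0.5, 0, 0, 0, 0, 0, 0],
    [0.4, 0, 0, 0, 0, 0, 0],
    [0.4, 0, 0, 0, 0, 0, 0],
    [0.4, 0, 0, 0, 0, 0, 0],
  ],
  newtons=15,
)

```text
t: 5.63
tool_pos: [0.4227, -0.3406, 0.0692]
tool_rot: [0.001, 0.191, 0.982, -0.0]
force: [-0.9, 1.0, 4.6]
grip_width: 0.0688
grasp_force: 15.0
```

```bash
python3 -c "
from h import *
plan([(.423,-.339,.15),(.639,.165,.12),(.639,.165,.031)])"
```

```text
t 5.63 pos [ 0.4227 -0.3406  0.0692] toolY 67.96 tilt [ 0.0012 -0.0003] grip 0.0688 15.0 F [-0.9  1.   4.6] q [-0.03  0.27  0.75  1.92 -0.22  1.03  2.  ]
-> (0.423, -0.339, 0.15) 3 x [0.1, 0.53, -26.92]
-> (0.639, 0.165, 0.12) 16 x [-0.69, 34.26, 1.88]
-> (0.639, 0.165, 0.031) 3 x [0.0, 0.0, 29.67]
```

Call:
drive_tool(
  deltas=[
    [0.4, 0, 0, -5, 0, 0, 0],
    [0.4, 0, 0, -15, 0, 0, 0],
    [0.4, 0, 0, -25, 0, 0, 0],
    [0.4, 0, 0, -25, 0, 0, 0],
    [0.4, 0, 5, -10, 0, 0, 0],
    [0.4, 0, 15, 2, 0, 0, 0],
    [0.4, -1, 25, 2, 0, 0, 0],
    [0.4, -1, 35, 2, 0, 0, 0],
    [0.4, -1, 35, 2, 0, 0, 0],
    [0.4, -1, 35, 2, 0, 0, 0],
  ],
)

```text
t: 6.47
tool_pos: [0.482, -0.2008, 0.1377]
tool_rot: [-0.0, 0.191, 0.981, 0.0]
force: [0.5, -1.0, -1.9]
grip_width: 0.0684
grasp_force: 15.0
```

Call:
drive_tool(
  deltas=[
    [0.4, -1, 35, 2, 0, 0, 0],
    [0.4, -1, 35, 2, 0, 0, 0],
    [0.4, -1, 35, 2, 0, 0, 0],
    [0.4, -1, 35, 2, 0, 0, 0],
    [0.4, -1, 35, 2, 0, 0, 0],
    [0.4, -1, 35, 2, 0, 0, 0],
    [0.4, -1, 35, 2, 0, 0, 0],
    [0.4, -1, 35, 2, 0, 0, 0],
    [0.4, 0, 25, 2, 0, 0, 0],
    [0.4, 0, 15, 2, 0, 0, 0],
    [0.4, 0, 0, 0, 0, 0, 0],
    [0.4, 0, 0, 0, 0, 0, 0],
  ],
)

```text
t: 7.47
tool_pos: [0.6089, 0.0908, 0.1175]
tool_rot: [-0.001, 0.191, 0.982, -0.001]
force: [0.2, -0.9, -2.3]
grip_width: 0.0685
grasp_force: 15.0
```

```bash
python3 -c "
from h import *
plan([(.639,.165,.1),(.639,.165,.031)])"
```

```text
t 7.47 pos [0.6089 0.0908 0.1175] toolY 68.03 tilt [-0.002  -0.0014] grip 0.0685 15.0 F [ 0.2 -0.9 -2.3] q [-0.57  0.34  0.46  1.68 -0.16  1.16  1.12]
-> (0.639, 0.165, 0.1) 3 x [-0.06, 26.7, 5.82]
-> (0.639, 0.165, 0.031) 2 x [0.0, 0.0, 34.5]
```

Call:
drive_tool(
  deltas=[
    [0.4, 0, 20, 8, 0, 0, 0],
    [0.4, 0, 30, 8, 0, 0, 0],
    [0.4, 0, 20, 10, 0, 0, 0],
    [0.4, 0, 10, 15, 0, 0, 0],
    [0.4, 0, 0, 15, 0, 0, 0],
    [0.4, 0, 0, 10, 0, 0, 0],
    [0.4, 0, 0, 0, 0, 0, 0],
    [0.4, 0, 0, 0, 0, 0, 0],
  ],
)

```text
t: 8.13
tool_pos: [0.6393, 0.1624, 0.0523]
tool_rot: [-0.0, 0.193, 0.981, -0.001]
force: [-0.4, -0.5, -1.1]
grip_width: 0.0682
grasp_force: 15.0
```

```bash
python3 -c "
from h import *
plan([(.639,.165,.031)])
P={n:read_camera(n) for n in('top','side')}
def crop(p,c,w=112,h=84): x,y=c; return cv2.resize(cv2.cvtColor(p['image'],4)[y-h//2:y+h//2,x-w//2:x+w//2],(400,300),interpolation=cv2.INTER_CUBIC)
cv2.imwrite('pics/b.png',np.hstack([crop(P['top'],(196,140)),crop(P['side'],(250,165))]))
for p,o in ((P['top'],(140,98)),(P['side'],(194,123))):
  print([((proj(p,(.639,.165,z))-o)*400/112).round().tolist() for z in (.006,.032)])
"
```

```text
t 8.13 pos [0.6393 0.1624 0.0523] toolY 67.79 tilt [-0.0011 -0.0014] grip 0.0682 15.0 F [-0.4 -0.5 -1.1] q [-0.61  0.49  0.42  1.62 -0.22  1.08  1.05]
-> (0.639, 0.165, 0.031) 1 x [1.3, 2.33, 21.33]
[[188.0, 140.0], [182.0, 131.0]]
[[196.0, 180.0], [196.0, 155.0]]
```

View pics/b.png

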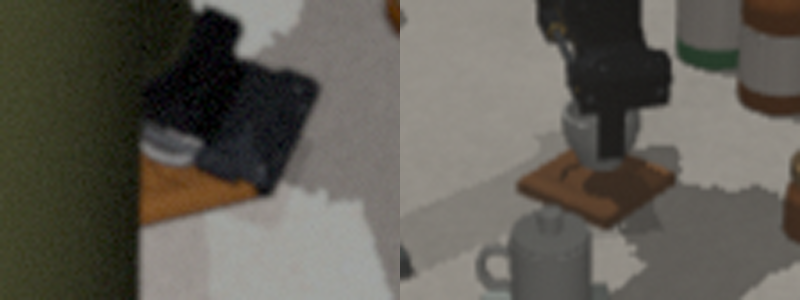

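The bowl hangs upright over the coaster at about (600,140), within 2 mm of the coaster's middle. I'll lower it gently.

Call:
drive_tool(
  deltas=[
    [0.4, 0, 1.5, 6, 0, 0, 0],
    [0.4, 0, 0, 6, 0, 0, 0],
    [0.4, 0, 0, 4, 0, 0, 0],
    [0.4, 0, 0, 2, 0, 0, 0],
    [0.4, 0, 0, 0, 0, 0, 0],
    [0.4, 0, 0, 0, 0, 0, 0],
  ],
)

```text
t: 8.73
tool_pos: [0.6402, 0.1663, 0.0343]
tool_rot: [-0.0, 0.191, 0.982, -0.0]
force: [-0.8, 1.4, -2.2]
grip_width: 0.0683
grasp_force: 15.0
```

Call:
drive_tool(
  deltas=[
    [0.4, 0, 0, 1, 0, 0, 0],
    [0.4, 0, 0, 1, 0, 0, 0],
    [0.4, 0, 0, 0, 0, 0, 0],
  ],
)

```text
t: 8.98
tool_pos: [0.6403, 0.1664, 0.0325]
tool_rot: [0.0, 0.191, 0.982, 0.0]
force: [-0.5, -0.2, -1.5]
grip_width: 0.0684
grasp_force: 15.0
```

Call:
drive_tool(
  deltas=[
    [0.4, 0, 0, 1, 0, 0, 0],
    [0.4, 0, 0, 0, 0, 0, 0],
    [0.4, 0, 0, 0, 0, 0, 0],
  ],
)

```text
t: 9.23
tool_pos: [0.6403, 0.1663, 0.0316]
tool_rot: [0.0, 0.191, 0.982, 0.0]
force: [-0.6, -0.1, -2.5]
grip_width: 0.0684
grasp_force: 15.0
```

Call:
drive_tool(
  deltas=[
    [0.4, 0, 0, 1, 0, 0, 0],
    [0.4, 0, 0, 0, 0, 0, 0],
    [0.4, 0, 0, 0, 0, 0, 0],
  ],
)

```text
t: 9.48
tool_pos: [0.6402, 0.1664, 0.0305]
tool_rot: [-0.0, 0.191, 0.982, 0.0]
force: [-0.0, -0.0, -2.1]
grip_width: 0.0684
grasp_force: 15.0
```

Call:
drive_tool(
  deltas=[
    [0.4, 0, 0, 0.5, 0, 0, 0],
    [0.4, 0, 0, 0, 0, 0, 0],
    [0.4, 0, 0, 0, 0, 0, 0],
  ],
)

```text
t: 9.73
tool_pos: [0.6404, 0.1664, 0.0304]
tool_rot: [0.0, 0.191, 0.982, 0.0]
force: [-1.8, 0.2, 0.4]
grip_width: 0.0686
grasp_force: 15.0
```

Contact. Release and lift.

Call:
drive_tool(
  deltas=[
    [0.8, 0, 0, 0, 0, 0, 0],
    [0.85, 0, 0, 0, 0, 0, 0],
    [0.9, 0, 0, 0, 0, 0, 0],
    [1, 0, 0, 0, 0, 0, 0],
    [1, 0, 0, 0, 0, 0, 0],
    [1, 0, 0, -8, 0, 0, 0],
    [1, 0, 0, -20, 0, 0, 0],
    [1, 0, 0, -35, 0, 0, 0],
    [1, 0, 0, -40, 0, 0, 0],
    [1, 0, 0, -40, 0, 0, 0],
    [1, 0, 0, -20, 0, 0, 0],
    [1, 0, 0, 0, 0, 0, 0],
  ],
)

```text
t: 10.73
tool_pos: [0.6438, 0.1668, 0.2008]
tool_rot: [0.005, 0.191, 0.982, 0.003]
force: [0.8, -0.5, -0.0]
grip_width: 0.0871
grasp_force: 0.0
```

```bash
python3 -c "
from h import *
plan([(.4635,-.023,.165),(.4635,-.023,.119)])"
```

```text
t 10.73 pos [0.6438 0.1668 0.2008] toolY 67.94 tilt [0.0111 0.004 ] grip 0.0871 0.0 F [ 0.8 -0.5 -0. ] q [-0.63  0.37  0.45  1.47 -0.16  1.33  1.01]
-> (0.4635, -0.023, 0.165) 8 x [11.98, -30.45, 4.48]
-> (0.4635, -0.023, 0.119) 2 x [0.0, 0.0, 23.0]
```

Call:
drive_tool(
  deltas=[
    [0.6, 12, -30, 2, 0, 0, 0],
    [0.6, 12, -30, 2, 0, 0, 0],
    [0.6, 12, -30, 2, 0, 0, 0],
    [0.6, 12, -30, 2, 0, 0, 0],
    [0.6, 12, -30, 2, 0, 0, 0],
    [0.6, 12, -30, 2, 0, 0, 0],
    [0.6, 12, -30, 2, 0, 0, 0],
    [0.6, 12, -30, 2, 0, 0, 0],
    [0.6, 0, 0, 0, 0, 0, 0],
    [0.6, 0, 0, 0, 0, 0, 0],
    [0.6, 0, 0, 0, 0, 0, 0],
  ],
)

```text
t: 11.65
tool_pos: [0.4615, -0.0196, 0.1773]
tool_rot: [0.0, 0.191, 0.982, 0.001]
force: [-0.2, 0.2, -0.1]
grip_width: 0.0523
grasp_force: 0.0
```

```bash
python3 -c "
from h import *
plan([(.4635,-.023,.165),(.4635,-.023,.119)])
P={n:read_camera(n) for n in('top','side')}
save(P['top'],'c1')
def crop(p,c,w=112,h=84): x,y=c; return cv2.resize(cv2.cvtColor(p['image'],4)[y-h//2:y+h//2,x-w//2:x+w//2],(400,300),interpolation=cv2.INTER_CUBIC)
cv2.imwrite('pics/c.png',np.hstack([crop(P['top'],(215,170),200,150),crop(P['side'],(240,185))]))
p=P['side'];o=(184,143);print([((proj(p,X)-o)*400/112).round().tolist() for X in (get_obs()['tool_pos'],(.4635,-.023,.135),(.4635,-.023,.117))])
"
```

```text
t 11.65 pos [ 0.4615 -0.0196  0.1773] toolY 67.95 tilt [0.001 0.001] grip 0.0523 0.0 F [-0.2  0.2 -0.1] q [-0.57 -0.08  0.53  1.98  0.04  1.23  1.14]
-> (0.4635, -0.023, 0.165) 1 x [-3.13, -2.39, 12.34]
-> (0.4635, -0.023, 0.119) 2 x [0.0, 0.0, 23.0]
[[179.0, 84.0], [185.0, 137.0], [185.0, 158.0]]
```

View pics/c.png

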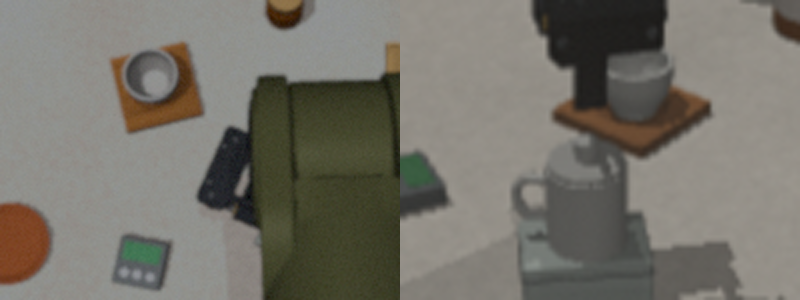

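The bowl is inside the recess and upright. In the side view the knob is at (587,150), close to the predicted (585,137–158). I'll descend onto the lid knob.

Call:
drive_tool(
  deltas=[
    [0.6, -3, -2.5, 12, 0, 0, 0],
    [0.6, 0, 0, 0, 0, 0, 0],
    [0.6, 0, 0, 15, 0, 0, 0],
    [0.6, 0, 0, 15, 0, 0, 0],
    [0.6, 0, 0, 10, 0, 0, 0],
    [0.6, 0, 0, 5, 0, 0, 0],
    [0.6, 0, 0, 0, 0, 0, 0],
    [0.6, 0, 0, 0, 0, 0, 0],
  ],
)

```text
t: 12.42
tool_pos: [0.4633, -0.0234, 0.1203]
tool_rot: [-0.0, 0.191, 0.982, -0.0]
force: [0.2, 0.2, 0.4]
grip_width: 0.0523
grasp_force: 0.0
```

Call:
drive_tool(
  deltas=[
    [0.4, 0, 0, 0, 0, 0, 0],
    [0.3, 0, 0, 0, 0, 0, 0],
    [0.25, 0, 0, 0, 0, 0, 0],
    [0.2, 0, 0, 0, 0, 0, 0],
    [0.1, 0, 0, 0, 0, 0, 0],
    [0, 0, 0, 0, 0, 0, 0],
    [0, 0, 0, 0, 0, 0, 0],
    [0, 0, 0, 0, 0, 0, 0],
  ],
  newtons=12,
)

```text
t: 13.08
tool_pos: [0.4632, -0.0234, 0.1202]
tool_rot: [0.0, 0.191, 0.982, 0.0]
force: [-0.4, 0.9, 1.4]
grip_width: 0.0168
grasp_force: 12.0
```

```bash
python3 -c "
from h import *
plan([(.4635,-.023,.18),(.432,.339,.08)])"
```

```text
t 13.08 pos [ 0.4632 -0.0234  0.1202] toolY 67.95 tilt [0.0004 0.0003] grip 0.0168 12.0 F [-0.4  0.9  1.4] q [-0.56 -0.01  0.55  2.04  0.01  1.11  1.18]
-> (0.4635, -0.023, 0.18) 2 x [-0.06, 0.25, -29.88]
-> (0.432, 0.339, 0.08) 11 x [15.01, 29.43, 9.09]
```

Call:
drive_tool(
  deltas=[
    [0, 0, 0, -4, 0, 0, 0],
    [0, 0, 0, -8, 0, 0, 0],
    [0, 0, 0, -20, 0, 0, 0],
    [0, 0, 0, -25, 0, 0, 0],
    [0, 5, 10, -5, 0, 0, 0],
    [0, 10, 20, 0, 0, 0, 0],
    [0, 15, 29, 0, 0, 0, 0],
    [0, 15, 29, 0, 0, 0, 0],
    [0, 15, 29, 0, 0, 0, 0],
    [0, 15, 29, 0, 0, 0, 0],
    [0, 15, 29, 0, 0, 0, 0],
    [0, 15, 29, 0, 0, 0, 0],
  ],
)

```text
t: 14.08
tool_pos: [0.4421, 0.2065, 0.1829]
tool_rot: [0.0, 0.191, 0.982, 0.0]
force: [0.4, 0.9, 0.5]
grip_width: 0.0172
grasp_force: 12.0
```

Call:
drive_tool(
  deltas=[
    [0, 15, 29, 10, 0, 0, 0],
    [0, 15, 29, 20, 0, 0, 0],
    [0, 15, 29, 20, 0, 0, 0],
    [0, 10, 20, 20, 0, 0, 0],
    [0, 5, 10, 20, 0, 0, 0],
    [0, 0, 0, 0, 0, 0, 0],
    [0, 0, 0, 0, 0, 0, 0],
  ],
)

```text
t: 14.67
tool_pos: [0.4299, 0.3355, 0.0915]
tool_rot: [-0.001, 0.191, 0.982, -0.001]
force: [0.0, -0.8, -1.0]
grip_width: 0.0173
grasp_force: 12.0
```

```bash
python3 -c "
from h import *
plan([(.432,.339,.07),(.432,.339,.018)])
P={n:read_camera(n) for n in('top','side')}
def crop(p,c,w=112,h=84): x,y=c; x=max(x,w//2);return cv2.resize(cv2.cvtColor(p['image'],4)[y-h//2:y+h//2,x-w//2:x+w//2],(400,300),interpolation=cv2.INTER_CUBIC)
cv2.imwrite('pics/d.png',np.hstack([crop(P['top'],(121,216)),crop(P['side'],(166,160))]))
"
```

```text
t 14.67 pos [0.4299 0.3355 0.0915] toolY 68.03 tilt [-0.0016 -0.0025] grip 0.0173 12.0 F [ 0.  -0.8 -1. ] q [-0.89  0.21  0.19  1.87 -0.04  1.07  0.51]
-> (0.432, 0.339, 0.07) 1 x [-0.6, 4.04, 21.5]
-> (0.432, 0.339, 0.018) 2 x [0.0, 0.0, 26.0]
```

View pics/d.png

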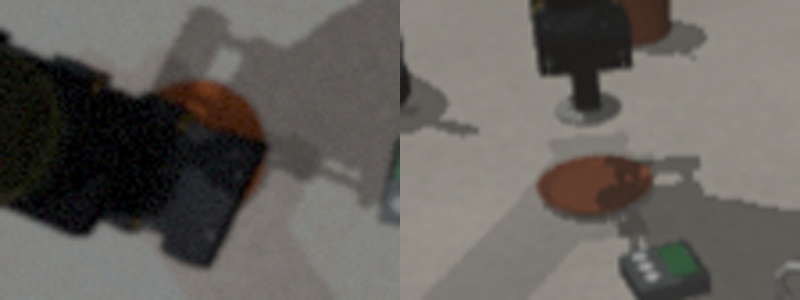

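```bash
python3 -c "
from h import *
P=np.load('P.npy',allow_pickle=True).item();p=P['side'];o=(110,118)
s=get_obs()['tool_pos']
print([((proj(p,X)-o)*400/112).round(1).tolist() for X in (s,(.432,.339,.01),(.436,.336,.01))])
"
```

```text
[[186.1, 100.0], [193.7, 181.6], [199.3, 181.7]]
```

Call:
drive_tool(
  deltas=[
    [0, 0, 3.5, 20, 0, 0, 0],
    [0, 0, 0, 20, 0, 0, 0],
    [0, 0, 0, 15, 0, 0, 0],
    [0, 0, 0, 10, 0, 0, 0],
    [0, 0, 0, 5, 0, 0, 0],
    [0, 0, 0, 2, 0, 0, 0],
    [0, 0, 0, 0, 0, 0, 0],
    [0, 0, 0, 0, 0, 0, 0],
  ],
)

```text
t: 15.43
tool_pos: [0.4328, 0.3396, 0.0212]
tool_rot: [0.001, 0.191, 0.982, 0.001]
force: [0.3, -0.5, -1.1]
grip_width: 0.0169
grasp_force: 12.0
```

Call:
drive_tool(
  deltas=[
    [0, 0, 0, 1, 0, 0, 0],
    [0, 0, 0, 0, 0, 0, 0],
    [0, 0, 0, 0, 0, 0, 0],
  ],
)

```text
t: 15.68
tool_pos: [0.4322, 0.3394, 0.0195]
tool_rot: [0.0, 0.191, 0.982, 0.0]
force: [0.1, 0.5, -1.1]
grip_width: 0.0168
grasp_force: 12.0
```

Call:
drive_tool(
  deltas=[
    [0, 0, 0, 1, 0, 0, 0],
    [0, 0, 0, 0, 0, 0, 0],
    [0, 0, 0, 0, 0, 0, 0],
  ],
)

```text
t: 15.93
tool_pos: [0.4319, 0.3392, 0.0181]
tool_rot: [0.0, 0.191, 0.982, -0.0]
force: [0.0, 0.0, -0.7]
grip_width: 0.0169
grasp_force: 12.0
```

Call:
drive_tool(
  deltas=[
    [0, 0, 0, 0.7, 0, 0, 0],
    [0, 0, 0, 0, 0, 0, 0],
    [0, 0, 0, 0, 0, 0, 0],
  ],
)

```text
t: 16.18
tool_pos: [0.4319, 0.3392, 0.0173]
tool_rot: [-0.0, 0.191, 0.982, -0.0]
force: [0.2, 0.0, -1.4]
grip_width: 0.0168
grasp_force: 12.0
```

Call:
drive_tool(
  deltas=[
    [0, 0, 0, 0.7, 0, 0, 0],
    [0, 0, 0, 0, 0, 0, 0],
    [0, 0, 0, 0, 0, 0, 0],
  ],
)

```text
t: 16.43
tool_pos: [0.4319, 0.3391, 0.0166]
tool_rot: [-0.0, 0.191, 0.982, -0.0]
force: [0.5, -0.3, -1.3]
grip_width: 0.0166
grasp_force: 12.0
```

Call:
drive_tool(
  deltas=[
    [0, 0, 0, 0.7, 0, 0, 0],
    [0, 0, 0, 0, 0, 0, 0],
    [0, 0, 0, 0, 0, 0, 0],
  ],
)

```text
t: 16.68
tool_pos: [0.432, 0.3392, 0.0162]
tool_rot: [0.0, 0.191, 0.982, 0.0]
force: [-0.6, -0.6, 1.8]
grip_width: 0.0171
grasp_force: 12.0
```

Call:
drive_tool(
  deltas=[
    [0.25, 0, 0, 0, 0, 0, 0],
    [0.35, 0, 0, 0, 0, 0, 0],
    [0.5, 0, 0, 0, 0, 0, 0],
    [0.6, 0, 0, 0, 0, 0, 0],
    [0.6, 0, 0, -5, 0, 0, 0],
    [0.6, 0, 0, -20, 0, 0, 0],
    [0.6, 0, 0, -30, 0, 0, 0],
    [1, 0, 0, -30, 0, 0, 0],
    [1, 0, 0, -30, 0, 0, 0],
    [1, 0, 0, -30, 0, 0, 0],
    [1, 0, 0, -20, 0, 0, 0],
    [1, 0, 0, 0, 0, 0, 0],
  ],
)

```text
t: 17.68
tool_pos: [0.4344, 0.3411, 0.1868]
tool_rot: [0.003, 0.191, 0.982, 0.004]
force: [1.7, 0.5, 0.3]
grip_width: 0.0775
grasp_force: 0.0
```

Call:
drive_tool(
  deltas=[
    [1, 0, 0, 0, 0, 0, 0.0915],
    [1, 0, 0, 0, 0, 0, 0.0915],
    [1, 0, 0, 0, 0, 0, 0.0915],
    [1, 0, 0, 0, 0, 0, 0.0915],
    [1, 0, 0, 0, 0, 0, 0],
  ],
)

```text
t: 18.1
tool_pos: [0.4317, 0.3389, 0.1805]
tool_rot: [-0.0, 0.368, 0.93, -0.0]
force: [0.4, 0.8, -0.5]
grip_width: 0.0871
grasp_force: 0.0
```

```bash
python3 -c "
from h import *
plan([(.49,.02,.18),(.463,-.022,.15)],yaw=47)
p=read_camera('top')
def crop(p,c,w=112,h=84): x,y=c; x=max(x,w//2);return cv2.resize(cv2.cvtColor(p['image'],4)[y-h//2:y+h//2,x-w//2:x+w//2],(400,300),interpolation=cv2.INTER_CUBIC)
q=read_camera('side')
cv2.imwrite('pics/e.png',np.vstack([np.hstack([crop(p,(262,206),84,63),crop(p,(190,140),84,63)]),np.hstack([crop(q,(234,205),84,63),crop(q,(166,160),84,63)])]))
"
```

```text
t 18.1 pos [0.4317 0.3389 0.1805] toolY 46.85 tilt [-0.0006 -0.0006] grip 0.0871 0.0 F [ 0.4  0.8 -0.5] q [-0.92  0.13  0.22  1.77 -0.03  1.25  0.13]
turn about tool z total -0.0026
-> (0.49, 0.02, 0.18) 10 x [-26.02, -19.34, 0.05]
-> (0.463, -0.022, 0.15) 2 x [-4.45, -24.57, 15.0]
```

View pics/e.png

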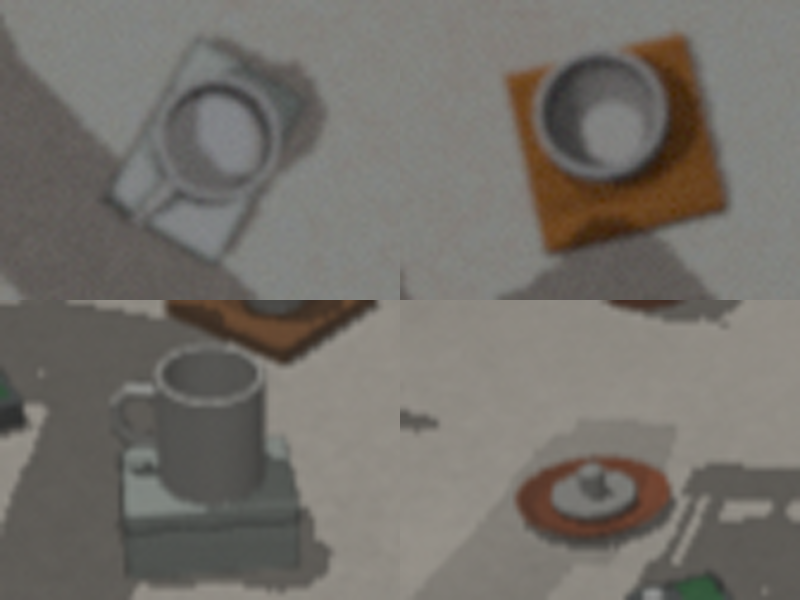

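The lid sits centred in the saucer with its knob up. The mug is open, with its rim centre at (220,142) in the top crop. Next I'll check the bowl and mug numbers.

```bash
python3 -c "
from h import *
P=np.load('P.npy',allow_pickle=True).item();t=P['top'];s=P['side'];k=400/84
f=lambda p,x,y,o,z:onplane(p,np.array([x,y])/k+o-.5,z).round(4)[:2]
print('bowl',f(t,200,117,(148,109),.056),'coaster',[f(t,*c,(148,109),.012) for c in((105,74),(286,36),(327,206),(150,250))])
print('mug top',f(t,220,142,(220,175),.112),'handle',f(t,142,216,(220,175),.095),'side',f(s,209,75,(192,174),.112))
"
```

```text
bowl [0.6363 0.165 ] coaster [array([0.6712, 0.2249]), array([0.6953, 0.1276]), array([0.6005, 0.1021]), array([0.5742, 0.1959])]
mug top [ 0.4592 -0.0226] handle [0.4243 0.0137] side [ 0.4616 -0.0237]
```

Call:
drive_tool(
  deltas=[
    [1, -26, -19, 0, 0, 0, 0],
    [1, -26, -19, 0, 0, 0, 0],
    [1, -26, -19, 0, 0, 0, 0],
    [1, -26, -19, 0, 0, 0, 0],
    [1, -26, -19, 0, 0, 0, 0],
    [1, -26, -19, 0, 0, 0, 0],
    [1, -26, -19, 0, 0, 0, 0],
    [1, -26, -19, 0, 0, 0, 0],
    [1, -26, -19, 0, 0, 0, 0],
    [1, -26, -19, 0, 0, 0, 0],
    [1, -4, -25, 0, 0, 0, 0],
    [1, -4, -25, 0, 0, 0, 0],
  ],
)

```text
t: 19.2
tool_pos: [0.464, -0.0212, 0.1807]
tool_rot: [0.0, 0.367, 0.93, -0.0]
force: [-0.5, 0.3, -0.3]
grip_width: 0.0867
grasp_force: 0.0
```

Call:
drive_tool(
  deltas=[
    [1, 0, 0, 0, 0, 0, 0],
    [1, 0, 0, 0, 0, 0, 0],
    [1, 0, 0, 0, 0, 0, 0],
  ],
)

```text
t: 19.45
tool_pos: [0.4644, -0.0183, 0.1811]
tool_rot: [0.0, 0.366, 0.931, 0.001]
force: [-0.0, 0.2, 0.4]
grip_width: 0.087
grasp_force: 0.0
```

```bash
python3 -c "
from h import *
plan([(.461,-.0225,.15),(.461,-.0225,.076)])"
```

```text
t 19.45 pos [ 0.4644 -0.0183  0.1811] toolY 47.08 tilt [0.0007 0.0008] grip 0.087 0.0 F [-0.   0.2  0.4] q [-0.57 -0.08  0.53  1.96  0.04  1.24  0.77]
-> (0.461, -0.0225, 0.15) 1 x [-0.32, -5.38, 31.09]
-> (0.461, -0.0225, 0.076) 3 x [0.0, 0.0, 24.67]
```

Call:
drive_tool(
  deltas=[
    [1, 0, -5.4, 20, 0, 0, 0],
    [1, 0, 0, 20, 0, 0, 0],
    [1, 0, 0, 15, 0, 0, 0],
    [1, 0, 0, 15, 0, 0, 0],
    [1, 0, 0, 15, 0, 0, 0],
    [1, 0, 0, 12, 0, 0, 0],
    [1, 0, 0, 8, 0, 0, 0],
    [1, 0, 0, 0, 0, 0, 0],
    [1, 0, 0, 0, 0, 0, 0],
  ],
)

```text
t: 20.2
tool_pos: [0.4606, -0.0225, 0.0759]
tool_rot: [-0.0, 0.366, 0.931, -0.0]
force: [0.4, -1.3, 0.9]
grip_width: 0.0869
grasp_force: 0.0
```

Call:
drive_tool(
  deltas=[
    [0.75, 0, 0, 0, 0, 0, 0],
    [0.7, 0, 0, 0, 0, 0, 0],
    [0.65, 0, 0, 0, 0, 0, 0],
    [0.6, 0, 0, 0, 0, 0, 0],
    [0.5, 0, 0, 0, 0, 0, 0],
    [0.4, 0, 0, 0, 0, 0, 0],
    [0.4, 0, 0, 0, 0, 0, 0],
    [0.4, 0, 0, 0, 0, 0, 0],
    [0.4, 0, 0, 0, 0, 0, 0],
  ],
  newtons=20,
)

```text
t: 20.95
tool_pos: [0.461, -0.0227, 0.0764]
tool_rot: [0.0, 0.367, 0.93, 0.001]
force: [0.9, 1.8, 3.8]
grip_width: 0.0581
grasp_force: 20.0
```

```bash
python3 -c "
from h import *
plan([(.461,-.0225,.18),(.424,-.343,.13)])"
```

```text
t 20.95 pos [ 0.461  -0.0227  0.0764] toolY 46.99 tilt [0.0012 0.0007] grip 0.0581 20.0 F [0.9 1.8 3.8] q [-0.55  0.04  0.56  2.09 -0.03  1.01  0.84]
-> (0.461, -0.0225, 0.18) 3 x [0.05, 0.03, -34.53]
-> (0.424, -0.343, 0.13) 10 x [-19.15, -25.96, 5.0]
```

Call:
drive_tool(
  deltas=[
    [0.4, 0, 0, -4, 0, 0, 0],
    [0.4, 0, 0, -12, 0, 0, 0],
    [0.4, 0, 0, -20, 0, 0, 0],
    [0.4, 0, 0, -20, 0, 0, 0],
    [0.4, -5, -7, -10, 0, 0, 0],
    [0.4, -10, -14, 0, 0, 0, 0],
    [0.4, -19, -26, 0, 0, 0, 0],
    [0.4, -19, -26, 0, 0, 0, 0],
    [0.4, -19, -26, 0, 0, 0, 0],
    [0.4, -19, -26, 0, 0, 0, 0],
  ],
)

```text
t: 21.78
tool_pos: [0.4401, -0.1786, 0.1413]
tool_rot: [-0.001, 0.367, 0.93, -0.0]
force: [0.1, -0.1, -2.3]
grip_width: 0.0582
grasp_force: 20.0
```

Call:
drive_tool(
  deltas=[
    [0.4, -19, -26, 0, 0, 0, 0],
    [0.4, -19, -26, 0, 0, 0, 0],
    [0.4, -19, -26, 0, 0, 0, 0],
    [0.4, -19, -26, 0, 0, 0, 0],
    [0.4, -12, -16, 0, 0, 0, 0],
    [0.4, -6, -8, 0, 0, 0, 0],
    [0.4, 0, 0, 0, 0, 0, 0],
    [0.4, 0, 0, 0, 0, 0, 0],
    [0.4, 0, 0, 0, 0, 0, 0],
  ],
)

```text
t: 22.53
tool_pos: [0.4228, -0.3331, 0.1413]
tool_rot: [-0.001, 0.366, 0.931, 0.0]
force: [1.2, 0.2, -2.8]
grip_width: 0.0583
grasp_force: 20.0
```

```bash
python3 -c "
from h import *
plan([(.424,-.343,.12),(.424,-.343,.08)])
p=read_camera('top');q=read_camera('side')
def crop(p,c,w=112,h=84): x,y=c; x=max(x,w//2);return cv2.resize(cv2.cvtColor(p['image'],4)[y-h//2:y+h//2,x-w//2:x+w//2],(400,300),interpolation=cv2.INTER_CUBIC)
cv2.imwrite('pics/f.png',np.hstack([crop(p,(394,226)),crop(q,(303,280))]))
"
```

```text
t 22.53 pos [ 0.4228 -0.3331  0.1413] toolY 47.03 tilt [-0.0012  0.0015] grip 0.0583 20.0 F [ 1.2  0.2 -2.8] q [-0.18  0.19  0.89  1.86 -0.16  1.17  1.58]
-> (0.424, -0.343, 0.12) 1 x [-7.67, -6.42, 21.3]
-> (0.424, -0.343, 0.08) 2 x [0.0, 0.0, 20.0]
```

View pics/f.png

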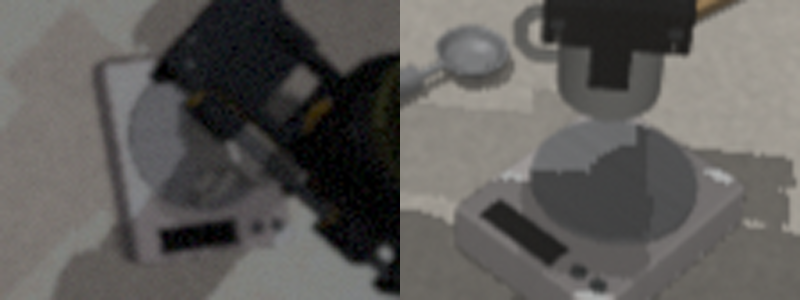

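The mug is held upright over the balance, and the pan ellipse is now fully visible in the side crop, centred at about (613,182). I'll refine the pan position from that.

```bash
python3 -c "
from h import *
P=np.load('P.npy',allow_pickle=True).item();s=P['side'];k=400/112
th=np.linspace(0,6.28,90)
def bb(p,c): 
  U=np.array([proj(p,(c[0]+.05*np.cos(a),c[1]+.05*np.sin(a),.045)) for a in th]); return np.r_[U.min(0),U.max(0)]
from scipy.optimize import least_squares
ob=np.r_[np.array([129,121])/k+(247,238)-.5,np.array([297,244])/k+(247,238)-.5]
r=least_squares(lambda c:bb(s,c)-ob,[.424,-.343]);print('side',r.x.round(4),r.fun.round(2))
t=P['top'];k=400/84
ob=np.r_[np.array([103,36])/k+(352,195)-.5,[0,230/k+195-.5]]
r=least_squares(lambda c:(bb(t,c)-ob)[[0,1,3]],[.424,-.343]);print('top',r.x.round(4),r.fun.round(2))
plan([((.424),-.3435,.12)])
"
```

```text
side [ 0.4239 -0.3443] [-0.13  0.2   0.13 -0.18]
top [ 0.4256 -0.3407] [ 0.   -0.07  0.07]
t 22.63 pos [ 0.4234 -0.3328  0.1416] toolY 47.1 tilt [-0.0003  0.0013] grip 0.058 20.0 F [ 0.7 -0.4 -2.7] q [-0.18  0.19  0.89  1.86 -0.16  1.17  1.58]
-> (0.424, -0.3435, 0.12) 1 x [-7.78, -7.43, 21.59]
```

Call:
drive_tool(
  deltas=[
    [0.4, -7.6, -6.2, 10, 0, 0, 0],
    [0.4, 0, 0, 15, 0, 0, 0],
    [0.4, 0, 0, 15, 0, 0, 0],
    [0.4, 0, 0, 10, 0, 0, 0],
    [0.4, 0, 0, 7, 0, 0, 0],
    [0.4, 0, 0, 4, 0, 0, 0],
    [0.4, 0, 0, 0, 0, 0, 0],
    [0.4, 0, 0, 0, 0, 0, 0],
  ],
)

```text
t: 23.3
tool_pos: [0.4248, -0.344, 0.0813]
tool_rot: [0.0, 0.366, 0.93, 0.0]
force: [1.1, -0.7, -2.6]
grip_width: 0.0582
grasp_force: 20.0
```

Call:
drive_tool(
  deltas=[
    [0.4, 0, 0, 1, 0, 0, 0],
    [0.4, 0, 0, 0, 0, 0, 0],
    [0.4, 0, 0, 0, 0, 0, 0],
  ],
)

```text
t: 23.55
tool_pos: [0.4248, -0.3441, 0.0804]
tool_rot: [0.0, 0.367, 0.93, 0.0]
force: [0.1, 0.2, -1.8]
grip_width: 0.0583
grasp_force: 20.0
```

Call:
drive_tool(
  deltas=[
    [0.4, 0, 0, 1, 0, 0, 0],
    [0.4, 0, 0, 0, 0, 0, 0],
    [0.4, 0, 0, 0, 0, 0, 0],
  ],
)

```text
t: 23.8
tool_pos: [0.4245, -0.3439, 0.079]
tool_rot: [0.0, 0.367, 0.93, 0.0]
force: [-0.2, -0.1, -1.2]
grip_width: 0.0577
grasp_force: 20.0
```

Call:
drive_tool(
  deltas=[
    [0.4, 0, 0, 1, 0, 0, 0],
    [0.4, 0, 0, 0, 0, 0, 0],
    [0.4, 0, 0, 0, 0, 0, 0],
  ],
)

```text
t: 24.05
tool_pos: [0.4244, -0.3439, 0.0778]
tool_rot: [-0.0, 0.367, 0.93, 0.0]
force: [0.3, -0.7, -2.4]
grip_width: 0.0585
grasp_force: 20.0
```

Call:
drive_tool(
  deltas=[
    [0.4, 0.8, 0.8, 1, 0, 0, 0],
    [0.4, 0, 0, 0, 0, 0, 0],
    [0.4, 0, 0, 0, 0, 0, 0],
  ],
)

```text
t: 24.3
tool_pos: [0.4244, -0.3427, 0.0769]
tool_rot: [-0.0, 0.367, 0.93, 0.0]
force: [0.1, -0.9, -1.7]
grip_width: 0.0581
grasp_force: 20.0
```

Call:
drive_tool(
  deltas=[
    [0.4, 0, 0, 0.7, 0, 0, 0],
    [0.4, 0, 0, 0, 0, 0, 0],
    [0.4, 0, 0, 0, 0, 0, 0],
  ],
)

```text
t: 24.55
tool_pos: [0.4244, -0.3428, 0.0762]
tool_rot: [-0.0, 0.367, 0.93, 0.0]
force: [-0.6, -0.0, -1.6]
grip_width: 0.0582
grasp_force: 20.0
```

Call:
drive_tool(
  deltas=[
    [0.4, 0, 0, 0.7, 0, 0, 0],
    [0.4, 0, 0, 0, 0, 0, 0],
    [0.4, 0, 0, 0, 0, 0, 0],
  ],
)

```text
t: 24.8
tool_pos: [0.4244, -0.3429, 0.0755]
tool_rot: [0.0, 0.367, 0.93, 0.0]
force: [0.1, 0.3, -2.1]
grip_width: 0.0583
grasp_force: 20.0
```

Call:
drive_tool(
  deltas=[
    [0.4, 0, 0, 0.6, 0, 0, 0],
    [0.4, 0, 0, 0, 0, 0, 0],
    [0.4, 0, 0, 0, 0, 0, 0],
  ],
)

```text
t: 25.05
tool_pos: [0.4244, -0.3429, 0.0754]
tool_rot: [0.0, 0.367, 0.93, 0.0]
force: [-2.1, 2.2, 4.2]
grip_width: 0.0584
grasp_force: 20.0
```

Call:
drive_tool(
  deltas=[
    [0.4, 0, 0, 0.4, 0, 0, 0],
    [0.4, 0, 0, 0, 0, 0, 0],
    [0.4, 0, 0, 0, 0, 0, 0],
  ],
)

```text
t: 25.3
tool_pos: [0.4244, -0.3429, 0.0754]
tool_rot: [-0.0, 0.367, 0.93, 0.0]
force: [-3.2, 1.8, 8.1]
grip_width: 0.0585
grasp_force: 20.0
```

Call:
drive_tool(
  deltas=[
    [0.4, 0, 0, -0.5, 0, 0, 0],
    [0.72, 0, 0, 0, 0, 0, 0],
    [0.8, 0, 0, 0, 0, 0, 0],
    [0.9, 0, 0, 0, 0, 0, 0],
    [1, 0, 0, 0, 0, 0, 0],
    [1, 0, 0, 0, 0, 0, 0],
    [1, 0, 0, -8, 0, 0, 0],
    [1, 0, 0, -20, 0, 0, 0],
    [1, 0, 0, -30, 0, 0, 0],
    [1, 0, 0, -30, 0, 0, 0],
    [1, 0, 0, -20, 0, 0, 0],
    [1, 0, 0, 0, 0, 0, 0],
  ],
)

```text
t: 26.3
tool_pos: [0.4266, -0.345, 0.1881]
tool_rot: [0.004, 0.367, 0.93, -0.0]
force: [0.9, -0.2, -0.1]
grip_width: 0.0869
grasp_force: 0.0
```

Call:
drive_tool(
  deltas=[
    [1, 0, 0, 0, 0, 0, -0.1],
    [1, 0, 0, 0, 0, 0, -0.1],
    [1, 0, 0, 0, 0, 0, 0],
    [1, 0, 0, 0, 0, 0, 0],
  ],
)

```text
t: 26.63
tool_pos: [0.4242, -0.3428, 0.1829]
tool_rot: [-0.0, 0.273, 0.962, 0.0]
force: [0.3, 0.3, -0.3]
grip_width: 0.0869
grasp_force: 0.0
```

```bash
python3 - <<'E'
from h import *
plan([(.46,-.023,.15),(.46,-.023,.018)],yaw=58)
p=read_camera('top');q=read_camera('side')
np.save("Q.npy",dict(top=p,side=q),allow_pickle=True)
def crop(p,c,w=112,h=84): x,y=c; x=max(x,w//2);return cv2.resize(cv2.cvtColor(p['image'],4)[y-h//2:y+h//2,x-w//2:x+w//2],(400,300),interpolation=cv2.INTER_CUBIC)
cv2.imwrite('pics/g.png',np.vstack([np.hstack([crop(p,(262,206),56,42),crop(p,(394,226),84,63)]),np.hstack([crop(q,(240,212),84,63),crop(q,(303,290))])]))
for n,P in(('top',p),('side',q)):
    for r in search_frame(P,'tin')[:2]: print(n,np.round(r['box'],1),round(r['p'],2))
E
```

```text
t 26.63 pos [ 0.4242 -0.3428  0.1829] toolY 58.28 tilt [-0.0002  0.0003] grip 0.0869 0.0 F [ 0.3  0.3 -0.3] q [-0.17  0.16  0.88  1.79 -0.13  1.25  1.77]
turn about tool z total 0.0048
-> (0.46, -0.023, 0.15) 9 x [15.46, 32.24, 3.65]
-> (0.46, -0.023, 0.018) 4 x [0.0, 0.0, 33.0]
top [241.6 185.  283.7 232.4] 0.73
side [214.3 204.3 258.4 230.9] 0.79
```

View pics/g.png

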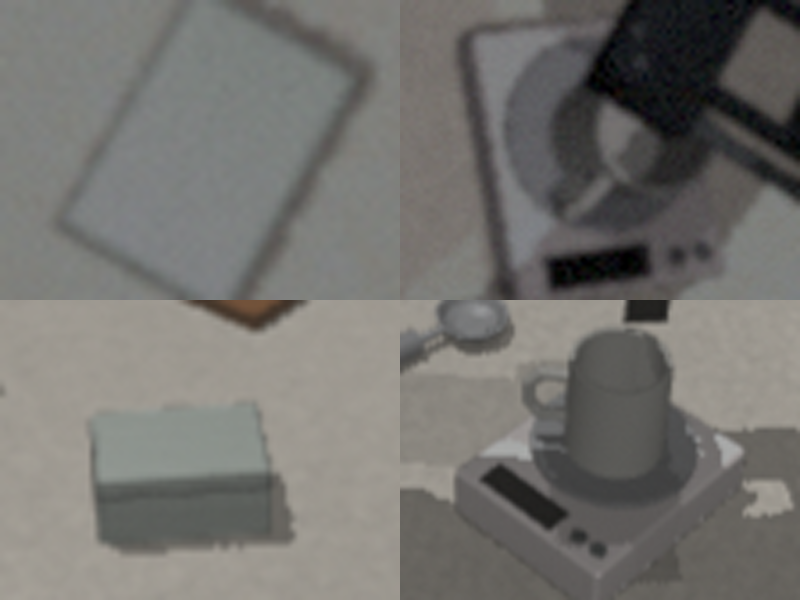

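The mug stands upright on the pan. The tin is clear, with its top corners in the top crop at about (62,222), (193,-5), (365,75) and (234,302).

```bash
python3 - <<'E'
from h import *
Q=np.load("Q.npy",allow_pickle=True).item();t=Q['top'];s=Q['side']
f=lambda p,c,k,o,z:onplane(p,np.array(c)/k+o-.5,z)[:2]
k=400/56;C=np.array([f(t,c,k,(234,185),.046) for c in((62,222),(193,-5),(365,75),(234,302))])
k2=400/84;D=np.array([f(s,c,k2,(198,181),.046) for c in((92,112),(258,104),(268,173),(98,184))])
for X in(C,D):
    e=np.diff(np.vstack([X,X[:1]]),axis=0); print(X.mean(0).round(4),np.linalg.norm(e,axis=1).round(4),np.degrees(np.arctan2(e[:,1],e[:,0])).round(1))
print('mug foot side',f(s,(218,164),400/112,(247,248),.045),[ (proj(s,(.4244,-.3429,z))-(247,248))*400/112 for z in(.045,.111)])
E
```

```text
[ 0.4622 -0.0203] [0.0898 0.0653 0.0897 0.0643] [ -28.9 -114.1  150.5   66.1]
[ 0.4598 -0.0233] [0.0943 0.0664 0.0924 0.0686] [ -30.7 -121.2  150.7   60.4]
mug foot side [ 0.41574191 -0.35825358] [array([209.85677489, 140.66220296]), array([217.75163601,  57.41169297])]
```

Call:
drive_tool(
  deltas=[
    [1, 15.5, 32, 0, 0, 0, 0],
    [1, 15.5, 32, 0, 0, 0, 0],
    [1, 15.5, 32, 0, 0, 0, 0],
    [1, 15.5, 32, 0, 0, 0, 0],
    [1, 15.5, 32, 0, 0, 0, 0],
    [1, 15.5, 32, 4, 0, 0, 0],
    [1, 15.5, 32, 10, 0, 0, 0],
    [1, 15.5, 32, 20, 0, 0, 0],
    [1, 15.5, 32, 20, 0, 0, 0],
    [1, 0, 0, 20, 0, 0, -0.02],
    [1, 0, 0, 0, 0, 0, 0],
    [1, 0, 0, 0, 0, 0, 0],
  ],
)

```text
t: 27.83
tool_pos: [0.4555, -0.0251, 0.1085]
tool_rot: [-0.001, 0.263, 0.965, -0.001]
force: [-0.4, 0.1, 0.3]
grip_width: 0.0872
grasp_force: 0.0
```

```bash
python3 -c "
from h import *
plan([(.461,-.0225,.1),(.461,-.0225,.016)])"
```

```text
t 27.83 pos [ 0.4555 -0.0251  0.1085] toolY 59.52 tilt [-0.0023 -0.0013] grip 0.0872 0.0 F [-0.4  0.1  0.3] q [-0.55 -0.01  0.55  2.07  0.01  1.09  1.03]
-> (0.461, -0.0225, 0.1) 1 x [-3.46, 5.03, 8.53]
-> (0.461, -0.0225, 0.016) 3 x [0.0, 0.0, 28.0]
```

Call:
drive_tool(
  deltas=[
    [1, -3.5, 5, 8, 0, 0, 0],
    [1, 0, 0, 0, 0, 0, 0],
    [1, 0, 0, 20, 0, 0, 0],
    [1, 0, 0, 20, 0, 0, 0],
    [1, 0, 0, 20, 0, 0, 0],
    [1, 0, 0, 15, 0, 0, 0],
    [1, 0, 0, 8, 0, 0, 0],
    [1, 0, 0, 0, 0, 0, 0],
    [1, 0, 0, 0, 0, 0, 0],
  ],
)

```text
t: 28.58
tool_pos: [0.4624, -0.0224, 0.0186]
tool_rot: [0.0, 0.263, 0.965, -0.0]
force: [-0.1, 0.5, -0.0]
grip_width: 0.0871
grasp_force: 0.0
```

Call:
drive_tool(
  deltas=[
    [0.8, 0, 0, 0, 0, 0, 0],
    [0.75, 0, 0, 0, 0, 0, 0],
    [0.7, 0, 0, 0, 0, 0, 0],
    [0.65, 0, 0, 0, 0, 0, 0],
    [0.5, 0, 0, 0, 0, 0, 0],
    [0.4, 0, 0, 0, 0, 0, 0],
    [0.4, 0, 0, 0, 0, 0, 0],
    [0.4, 0, 0, 0, 0, 0, 0],
  ],
  newtons=25,
)

```text
t: 29.25
tool_pos: [0.4628, -0.0214, 0.0189]
tool_rot: [0.001, 0.262, 0.965, 0.001]
force: [-0.0, 1.6, 5.5]
grip_width: 0.0661
grasp_force: 24.9
```

Call:
drive_tool(
  deltas=[
    [0.4, 0, 0, -4, 0, 0, 0],
    [0.4, 0, 0, -10, 0, 0, 0],
    [0.4, 0, 0, -15, 0, 0, 0],
    [0.4, 0, 0, -20, 0, 0, 0],
    [0.4, 0, 0, -20, 0, 0, 0],
    [0.4, 0, 0, -10, 0, 0, 0],
    [0.4, 0, 0, 0, 0, 0, 0],
    [0.4, 0, 0, 0, 0, 0, 0],
  ],
)

```text
t: 29.92
tool_pos: [0.4617, -0.0219, 0.097]
tool_rot: [0.0, 0.262, 0.965, 0.0]
force: [0.3, -0.0, -1.1]
grip_width: 0.0655
grasp_force: 24.9
```

```bash
python3 -c "
from h import *
plan([(.644,-.182,.095),(.644,-.182,.025)],yaw=90)"
```

```text
t 29.92 pos [ 0.4617 -0.0219  0.097 ] toolY 59.59 tilt [0.0003 0.0004] grip 0.0655 24.9 F [ 0.3 -0.  -1.1] q [-0.55  0.02  0.55  2.07 -0.01  1.06  1.04]
turn about tool z total -0.5307
-> (0.644, -0.182, 0.095) 7 x [-26.05, -22.88, 0.29]
-> (0.644, -0.182, 0.025) 2 x [0.0, 0.0, 35.0]
```

Call:
drive_tool(
  deltas=[
    [0.4, 0, 0, 0, 0, 0, -0.106],
    [0.4, 0, 0, 0, 0, 0, -0.106],
    [0.4, 0, 0, 0, 0, 0, -0.106],
    [0.4, 0, 0, 0, 0, 0, -0.106],
    [0.4, 0, 0, 0, 0, 0, -0.106],
    [0.4, 0, 0, 0, 0, 0, 0],
    [0.4, -10, -9, 0, 0, 0, 0],
    [0.4, -20, -18, 0, 0, 0, 0],
    [0.4, -26, -23, 0, 0, 0, 0],
    [0.4, -26, -23, 0, 0, 0, 0],
    [0.4, -26, -23, 0, 0, 0, 0],
    [0.4, -26, -23, 0, 0, 0, 0],
  ],
)

```text
t: 30.92
tool_pos: [0.596, -0.1417, 0.0954]
tool_rot: [-0.001, 0.002, 1.0, 0.0]
force: [0.0, 0.9, -1.9]
grip_width: 0.0659
grasp_force: 24.9
```

Call:
drive_tool(
  deltas=[
    [0.4, -26, -23, 0, 0, 0, 0],
    [0.4, -14, -12, 10, 0, 0, 0],
    [0.4, -8, -6, 15, 0, 0, 0],
    [0.4, 0, 0, 10, 0, 0, 0],
    [0.4, 0, 0, 0, 0, 0, 0],
    [0.4, 0, 0, 0, 0, 0, 0],
  ],
)

```text
t: 31.42
tool_pos: [0.642, -0.1808, 0.0602]
tool_rot: [-0.002, 0.001, 1.0, 0.001]
force: [-0.2, -0.0, -1.8]
grip_width: 0.066
grasp_force: 24.9
```

```bash
python3 - <<'E'
from h import *
plan([(.644,-.182,.045),(.644,-.182,.024)],yaw=90)
p=read_camera('top');q=read_camera('side')
def crop(p,c,w=112,h=84): x,y=c; x=max(x,w//2);return cv2.resize(cv2.cvtColor(p['image'],4)[y-h//2:y+h//2,x-w//2:x+w//2],(400,300),interpolation=cv2.INTER_CUBIC)
cv2.imwrite('pics/i.png',np.hstack([crop(p,(326,140),84,63),crop(q,(325,220),112,84)]))
E
```

```text
t 31.42 pos [ 0.642  -0.1808  0.0602] toolY 89.9 tilt [-0.004   0.0013] grip 0.066 24.9 F [-0.2 -0.  -1.8] q [-0.22  0.53  0.6   1.6  -0.33  1.12  2.03]
turn about tool z total -0.0017
-> (0.644, -0.182, 0.045) 1 x [-2.04, -1.16, 15.19]
-> (0.644, -0.182, 0.024) 1 x [0.0, 0.0, 21.0]
```

View pics/i.png

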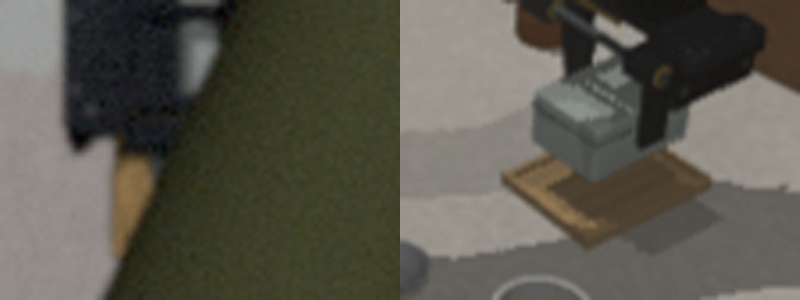

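The tin hangs level and aligned over the tray. Lower it.

Call:
drive_tool(
  deltas=[
    [0.4, -2, -1, 10, 0, 0, 0],
    [0.4, 0, 0, 10, 0, 0, 0],
    [0.4, 0, 0, 7, 0, 0, 0],
    [0.4, 0, 0, 4, 0, 0, 0],
    [0.4, 0, 0, 2, 0, 0, 0],
    [0.4, 0, 0, 0, 0, 0, 0],
    [0.4, 0, 0, 0, 0, 0, 0],
  ],
)

```text
t: 32.1
tool_pos: [0.6458, -0.1831, 0.0291]
tool_rot: [0.0, 0.0, 1.0, -0.0]
force: [0.1, 0.2, -2.3]
grip_width: 0.0664
grasp_force: 24.9
```

Call:
drive_tool(
  deltas=[
    [0.4, 0, 0, 1, 0, 0, 0],
    [0.4, 0, 0, 0, 0, 0, 0],
    [0.4, 0, 0, 0, 0, 0, 0],
  ],
)

```text
t: 32.35
tool_pos: [0.6459, -0.1831, 0.0284]
tool_rot: [0.0, 0.0, 1.0, -0.0]
force: [0.4, -0.4, -2.3]
grip_width: 0.0656
grasp_force: 24.9
```

Call:
drive_tool(
  deltas=[
    [0.4, 0, 0, 1, 0, 0, 0],
    [0.4, 0, 0, 0, 0, 0, 0],
    [0.4, 0, 0, 0, 0, 0, 0],
  ],
)

```text
t: 32.6
tool_pos: [0.6457, -0.183, 0.0271]
tool_rot: [0.0, 0.0, 1.0, 0.0]
force: [-0.4, -0.5, -1.9]
grip_width: 0.0659
grasp_force: 24.9
```

Call:
drive_tool(
  deltas=[
    [0.4, 2, 1, 1, 0, 0, 0],
    [0.4, 0, 0, 0, 0, 0, 0],
    [0.4, 0, 0, 0, 0, 0, 0],
  ],
)

```text
t: 32.85
tool_pos: [0.6435, -0.1818, 0.026]
tool_rot: [-0.0, 0.0, 1.0, 0.0]
force: [-0.1, -0.1, -1.0]
grip_width: 0.0659
grasp_force: 24.9
```

Call:
drive_tool(
  deltas=[
    [0.4, 0, 0, 1, 0, 0, 0],
    [0.4, 0, 0, 0, 0, 0, 0],
    [0.4, 0, 0, 0, 0, 0, 0],
  ],
)

```text
t: 33.1
tool_pos: [0.6437, -0.182, 0.025]
tool_rot: [-0.0, 0.0, 1.0, 0.0]
force: [-0.4, -0.1, -2.5]
grip_width: 0.0659
grasp_force: 24.9
```

Call:
drive_tool(
  deltas=[
    [0.4, 0, 0, 0.7, 0, 0, 0],
    [0.4, 0, 0, 0, 0, 0, 0],
    [0.4, 0, 0, 0, 0, 0, 0],
  ],
)

```text
t: 33.35
tool_pos: [0.6437, -0.182, 0.0243]
tool_rot: [0.0, 0.0, 1.0, 0.0]
force: [-0.2, -0.4, -1.6]
grip_width: 0.0656
grasp_force: 24.9
```

Call:
drive_tool(
  deltas=[
    [0.4, 0, 0, 0.5, 0, 0, 0],
    [0.4, 0, 0, 0, 0, 0, 0],
    [0.4, 0, 0, 0, 0, 0, 0],
  ],
)

```text
t: 33.6
tool_pos: [0.6438, -0.1821, 0.024]
tool_rot: [0.0, 0.0, 1.0, 0.0]
force: [-0.5, 0.3, -0.7]
grip_width: 0.0655
grasp_force: 24.9
```

Call:
drive_tool(
  deltas=[
    [0.4, 0, 0, 0.5, 0, 0, 0],
    [0.4, 0, 0, 0, 0, 0, 0],
    [0.4, 0, 0, 0, 0, 0, 0],
  ],
)

```text
t: 33.85
tool_pos: [0.6438, -0.1821, 0.024]
tool_rot: [0.0, 0.0, 1.0, 0.0]
force: [-2.5, -0.5, 3.3]
grip_width: 0.0659
grasp_force: 24.9
```

Call:
drive_tool(
  deltas=[
    [0.4, 0, 0, 0.3, 0, 0, 0],
    [0.4, 0, 0, 0, 0, 0, 0],
    [0.4, 0, 0, 0, 0, 0, 0],
  ],
)

```text
t: 34.1
tool_pos: [0.6438, -0.1821, 0.024]
tool_rot: [0.0, 0.0, 1.0, 0.0]
force: [-3.1, 0.3, 5.9]
grip_width: 0.0656
grasp_force: 24.9
```

Call:
drive_tool(
  deltas=[
    [0.4, 0, 0, -0.4, 0, 0, 0],
    [0.8, 0, 0, 0, 0, 0, 0],
    [0.9, 0, 0, 0, 0, 0, 0],
    [1, 0, 0, 0, 0, 0, 0],
    [1, 0, 0, 0, 0, 0, 0],
    [1, 0, 0, -5, 0, 0, 0],
    [1, 0, 0, -15, 0, 0, 0],
    [1, 0, 0, -30, 0, 0, 0],
    [1, 0, 0, -30, 0, 0, 0],
    [1, 0, 0, -30, 0, 0, 0],
    [1, 0, 0, -30, 0, 0, 0],
    [1, 0, 0, -20, 0, 0, 0],
  ],
)

```text
t: 35.1
tool_pos: [0.6449, -0.1829, 0.1886]
tool_rot: [0.003, 0.001, 1.0, -0.001]
force: [0.2, -0.4, 0.5]
grip_width: 0.0873
grasp_force: 0.0
```

Call:
drive_tool(
  deltas=[
    [1, 8, 33, -3, 0, 0, 0],
    [1, 8, 33, -3, 0, 0, 0],
    [1, 8, 33, -3, 0, 0, 0],
    [1, 8, 33, -3, 0, 0, 0],
    [1, 8, 33, -3, 0, 0, 0],
    [1, 8, 33, -3, 0, 0, 0],
    [1, 8, 33, -3, 0, 0, 0],
    [1, 0, 20, 0, 0, 0, 0],
    [1, 0, 0, 0, 0, 0, 0],
    [1, 0, 0, 0, 0, 0, 0],
  ],
)

```text
t: 35.93
tool_pos: [0.588, 0.0705, 0.2058]
tool_rot: [0.001, -0.001, 1.0, 0.0]
force: [-0.7, -0.6, 0.1]
grip_width: 0.0871
grasp_force: 0.0
```

```bash
python3 - <<'E'
from h import *
plan([])
p=read_camera('top');q=read_camera('side')
np.save("Q.npy",dict(top=p,side=q),allow_pickle=True)
def crop(p,c,w=112,h=84): x,y=c; x=max(x,w//2);return cv2.resize(cv2.cvtColor(p['image'],4)[y-h//2:y+h//2,x-w//2:x+w//2],(400,300),interpolation=cv2.INTER_CUBIC)
cv2.imwrite('pics/j.png',np.vstack([np.hstack([crop(p,(326,140),84,63),crop(p,(394,226),84,63)]),np.hstack([crop(q,(327,225)),crop(q,(256,192),512,384)])]))
E
```

```text
t 35.93 pos [0.588  0.0705 0.2058] toolY 90.13 tilt [0.0016 0.0005] grip 0.0871 0.0 F [-0.7 -0.6  0.1] q [-0.64  0.22  0.56  1.64 -0.12  1.31  1.51]
```

View pics/j.png

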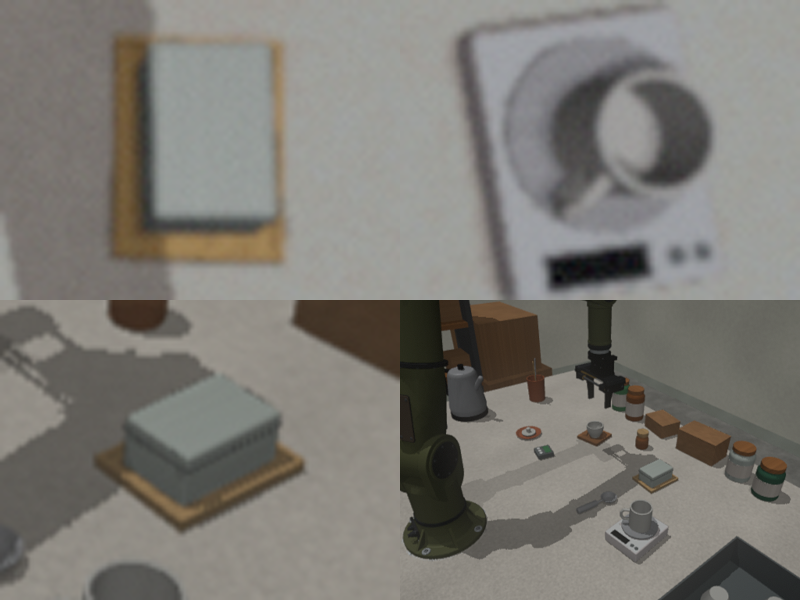

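The tin sits flat inside the tray, and the mug is upright on the pan with its rim at (655,133). Numeric check before handing in.

```bash
python3 - <<'E'
from h import *
Q=np.load("Q.npy",allow_pickle=True).item();t=Q['top'];k=400/84
f=lambda c,o,z:onplane(t,np.array(c)/k+o-.5,z)[:2].round(4)
print('tin',f((213,130),(284,109),.051),'tray',f((198,149),(284,109),.009),'corners',f((153,43),(284,109),.051),f((272,218),(284,109),.051))
print('mug',f((254,132),(352,195),.111),'pan',f((200,133),(352,195),.045))
E
```

```text
tin [ 0.6392 -0.181 ] tray [ 0.6398 -0.1819] corners [ 0.6861 -0.1495] [ 0.5924 -0.2116]
mug [ 0.4238 -0.3411] pan [ 0.4252 -0.3414]
```

All within 2 mm. Handing in.

```bash
python3 -c "
from workcell import close_job
print(close_job())"
```

```text
the job is handed in; nothing more can be done
None
```

The job is handed in at about 36 s: bowl in the coaster recess, lid knob-up in the saucer, mug centred on the balance pan and tin flat lengthwise in the tray, all upright in the last pictures, with the timer and spoon never touched; the hand-in call returned no verdict.

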